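# Clear the chips off the spout case and hold its lid half open

## Task

Brass chips are lying on the closed lid of the grey case of finished spouts: use the scraper block, never the fingers, to sweep all three off the lid into the dark steel chip tray that stands against one side of the case, and set the scraper block back down on the bench. Then lift the lid with the gripper and hold it half open at 45 degrees: it falls shut on its own, so do not let it drop, and finish while still holding it there. Leave the other things on the bench as they are.

Things in the scene. Friction and masses are not known exactly. Their poses are not given: they have to be found in the camera images.
- case: Fixed painted grey sheet-metal case, 170 (x) x 240 (y) x 75 mm high. Origin: centre of its underside on the bench; -x side faces the robot. Its lid is a flat grey plate 180 (x) x 250 (y) x 8 mm; shut, its top is level, 83 mm above the bench; it overhangs the case 10 mm in front and 5 mm at each side.
- lid (a joint): Lid angle, rad: 0 shut (level), grows as it opens upward, 45 degrees = 0.785, stop at 1.9. The hinge line lies along the case's y axis at its far (+x) top edge. Lid 0.4 to 0.75 kg, hinge nearly frictionless: it falls shut when let go.
- lid_handle (a point): Middle of the lid's handle: round steel bar 12 mm thick, 110 mm long, parallel to the case's y, on two arms of the same bar at its ends, 55 mm out from the lid's front edge and level with the lid (79 mm above the bench when shut). Free from above, below and front. 235 mm from the hinge line; moves and turns with the lid.
- lid_hinge (a point): Point on the lid's hinge line, middle of its width, 85 mm from the case's centre along the case's +x, 75 mm above the bench. Does not move.
- tray: Fixed open chip tray of dark sheet steel, 190 (x) x 140 (y) x 40 mm high, walls 3 mm, empty, axes parallel to the case's. Origin: centre of its underside. Stands against the case's +y or -y side (differs), centre 193 mm from the case's, its inner wall just under the lid's side edge: what is pushed slowly over that edge drops in.
- carton: Fixed shallow cardboard box full of steel spouts, 170 x 130 x 45 mm, standing against the case's other side. Not for chips.
- scraper: Loose scraper block, 0.15 to 0.3 kg, standing on its blade: steel blade 130 mm long (x) x 10 mm thick (y) x 36 mm high with a light wood grip 85 (x) x 28 (y) x 45 mm on top of it; 75 mm high in all. Origin: centre of the blade's lower edge. Grip it across y, about 52 mm above its lower edge. It stands in front of the case to the robot's left or right.
- chip_long: Loose brass chip 26 x 12 x 8 mm, lying on the lid. Origin: centre of its underside.
- chip_short: Loose brass chip 18 x 16 x 8 mm, lying on the lid. Origin: centre of its underside.
- chip_round: Loose round brass slug, 20 mm diameter, 8 mm high, lying on the lid. Origin: centre of its underside. All three chips start within 50 mm of the case's centre along the case's x and within 70 mm along its y.
- stake: Bystander: round dark steel forming stake, 50 mm diameter, 66 mm high, upright, in front of the case, left or right, across from the scraper block. Origin: centre of its underside.
- file: Bystander: flat file with wooden handle lying on the left, 250 mm long. Origin: underside near the handle's end of the blade.
- spout_a: Bystander: small steel kettle spout, 50 mm long, 30 mm high, lying between robot and case. Origin: underside.
- spout_b: Bystander: a second such spout.
- anvil: Bystander: dark steel block 90 x 80 x 20 mm with a 34 mm high cone on it, on the right. Origin: centre of its underside.
There are look-alikes about, which are no part of the job. What is shaped like the scraper but blue or red is not meant.

How it is judged:
On the way:
1. all three chips lie in the chip tray while the lid is still shut (x of chip_long in the frame of tray between -0.095 and 0.095 m and y of chip_long in the frame of tray between -0.07 and 0.07 m and z of each of chip_long, chip_short, chip_round in the frame of tray below 0.04 m and x of chip_short in the frame of tray between -0.095 and 0.095 m and y of chip_short in the frame of tray between -0.07 and 0.07 m and x of chip_round in the frame of tray between -0.095 and 0.095 m and y of chip_round in the frame of tray between -0.07 and 0.07 m and value of joint lid below 0.08 rad), for 0.2 s.
At the end, for the whole second after the job is handed in: The robot is holding the lid still at 45 degrees (within 5 degrees), the scraper block rests released on the bench and does not prop the lid, and all three chips lie inside the chip tray, below its rim (value of joint lid between 0.695 and 0.875 rad and velocity of joint lid between -0.1 and 0.1 rad/s and contact force between any of the fingers, the arm and lid above 0.3 N and contact force between scraper and lid below 0.1 N and height (world z) of scraper below 0.03 m and contact force between scraper and tray below 0.1 N and contact force between scraper and carton below 0.1 N and contact force between scraper and case below 0.1 N and linear speed of scraper below 0.03 m/s and contact force between the fingers and scraper below 0.1 N and x of chip_long in the frame of tray between -0.095 and 0.095 m and y of chip_long in the frame of tray between -0.07 and 0.07 m and z of each of chip_long, chip_short, chip_round in the frame of tray below 0.04 m and x of chip_short in the frame of tray between -0.095 and 0.095 m and y of chip_short in the frame of tray between -0.07 and 0.07 m and x of chip_round in the frame of tray between -0.095 and 0.095 m and y of chip_round in the frame of tray between -0.07 and 0.07 m); the arm keeps its last pose, push and grip.
It fails at once if a bystander was moved by more than 30 mm (distance of any of stake, file, spout_a, spout_b, anvil from where it was at the start of the episode above 0.03 m).
It fails at once if the gripper pushed a chip directly instead of with the scraper block (contact force between any of the fingers, the arm and chip_long above 0.5 N or contact force between any of the fingers, the arm and chip_short above 0.5 N or contact force between any of the fingers, the arm and chip_round above 0.5 N).
It fails at once if the lid was dropped (velocity of joint lid below -2 rad/s).
It also fails if it takes over 72 s, if anything falls off the work surface, if the arm or the gripper's body presses on something with over 40 N, if the wrist force passes 120 N, or if a joint passes its speed limit or range.

## Robot

A 6-joint arm with a two-finger parallel gripper is mounted at the origin on the work surface. World frame = base frame: x ahead of the robot, y to its left, z up, the work surface at z = 0. Lengths are in m, angles in rad, forces in N, time in s.
With the tool pointing down it reaches from about 0.3 to 0.875 m from the base axis. Payload 6.4 kg.
Tool frame: the origin (TCP) lies midway between the tips of the shut fingers; the grasp point (between the pads) lies 19 mm behind it (bot.pinch_z is the distance from the TCP to the grasp point, in m); z points along the fingers, y is the direction in which the jaws open and shut (so a half turn about z gives the same grasp; the last joint's range is limited). The gripper opens to 88 mm and grips with 3 to 60 N. Pads are 18 mm wide; open, the fingers measure 123 mm over their backs; the gripper's body (75 mm by 187 mm) begins 45 mm behind the grasp point.
Start: joints at [-1.423, 0.181, 1.607, -0, 1.354, -0.206], TCP at [0.199, -0.539, 0.239] pointing down, gripper open.
Joint ranges: [-2.99, 2.99], [-0.89, 2.07], [0.3, 2.58], [-1.14, 4.28], [0, 2.63], [-3.12, 3.12]. Speed limits (rad/s): [2.57, 2.57, 3.01, 3.14, 3.14, 3.14].

## Interface

Orientations are given as [roll, pitch, yaw] about the fixed x, y, z axes, in that order (R = Rz(yaw) Ry(pitch) Rx(roll)).
In Python, from bench import bot gives the robot as it stands.
- The arm moves only by the tool drive_tool, never from a script. Its argument "rows" is a list of rows, each a list of 3 entries, a list of its own where there are three numbers: the turn, a rotation vector about the tool's x, y, z in degrees, then the shift along the tool's x, y, z in cm, then the gripper's target within -1 to 1 (fully open at 1, half-way at 0, shut at -1). In form: [[[ax, ay, az], [x, y, z], grip], ...]. A call has 1 to 12 rows; each row is the pose to reach, as a shift and turn from the pose commanded when the call began, along the tool's axes at that moment; what a row does not reach only later rows make up. A row lasts 1/12 s, in which the tool goes at most 41.7 mm and 7.16 degrees, less where a joint would pass 70% of its speed; a pose out of reach is approached as far as the arm can. A call with a gripper value outside its range is refused whole. The fingers move at their own pace and stop on an object; "grip_force" is the grip in N (left out, the last holds). Time passes only in rows, so rows that repeat a pose let the fingers close. It gives the time, the measured TCP pose, the force and the opening at its end, in the units of the state.
- bot.state(): the state, without advancing time (a new reading comes with each control period).
- bot.read_camera(name): name is "scene" or "top" or "wrist"; returns a dict with "color" (480x640x3 uint8, red, green, blue), "z_map" (480x640 float32, m along the optical axis (not along the pixel's ray), 0 where there is no reading), "intrinsics" (3x3 intrinsics, pixels), "dist_coeffs" ([k1, k2, p1, p2, k3] as OpenCV has them; the pictures are not rectified), "R" (3x3) and "t" (3): a world point X has camera coordinates R X + t. Camera axes: x right, y down, z forward; pixel columns grow to the right and rows downward; lengths in m; the calibration is good to about 2 mm. A picture is of the moment at which its call begins.
- bot.hand_in(): hands the job in, once; it reports no verdict.
The state is a dict: "time_s": time; "q": joint angles; "qd": joint speeds; "joint_torque": joint torques, N m; "position": TCP position; "ee_rot": TCP orientation; "ft_force": force on the tool from outside, world axes, zero at the start; "ft_torque": the same for the moment, N m; "opening": opening from 0.0 (shut) to 1.0 (fully open).
Only numpy, scipy, OpenCV 4.12 (cv2) and the standard library are available. Lean on these libraries where they do the work, as an engineer would, in place of code of your own. Each camera call takes 0.05 s, during which the arm holds its last target. There are 200 camera calls.

## Working session

There is one attempt and no reset: what is moved stays moved. The work goes in short steps, Python scripts to look and compute and a tool call to move; the robot and the scene stay as the last step left them, time stands still between calls to the robot, and variables do not carry over. Pictures are saved under pics/ and viewed, about 8 in all and at most 12, crops included, and the job is handed in when it is done.

Besides the shell and the picture viewer there is one more tool, called as a command line: name --argument value ..., lists and objects as JSON in quotes. drive_tool: Moves the arm, as the interface text tells. Its arguments: {"type":"object","properties":{"rows":{"type":"array"},"grip_force":{"type":"number"}},"required":["rows"]}

```bash
mkdir -p pics; cat > h.py <<'E'
from bench import bot
import numpy as np, cv2
def snap(n):
    d=bot.read_camera(n); np.savez(f'{n}.npz',**{k:np.array(v) for k,v in d.items()}); return d
def load(n): return dict(np.load(f'{n}.npz'))
def save(d,f,crop=None,s=1):
    im=d['color'][:,:,::-1]
    if crop: im=im[crop[1]:crop[3],crop[0]:crop[2]]
    if s!=1: im=cv2.resize(im,None,fx=s,fy=s,interpolation=cv2.INTER_CUBIC)
    cv2.imwrite(f'pics/{f}.png',im)
def px(d,u,v,z=None):
    """world point at pixel, by depth or on plane z"""
    n=cv2.undistortPoints(np.array([[[u,v]]],float),d['intrinsics'],d['dist_coeffs'])[0,0]
    r=np.array([n[0],n[1],1.]);R=d['R'];t=d['t']
    if z is None:
        p=d['z_map'][int(v)-1:int(v)+2,int(u)-1:int(u)+2];s=np.median(p[p>0])
    else:
        c=-R.T@t; s=(z-c[2])/(R.T@r)[2]
    return R.T@(r*s-t)
E
python3 - <<'E'
from h import *
for n in('scene','top'): save(snap(n),n)
s=bot.state();print(s['position'],s['ee_rot'],s['time_s'],s['opening'],s['ft_force'])
E
```

```text
[ 0.19915342 -0.53890306  0.23792213] [-3.14007464e+00 -2.97019262e-04  3.53793210e-01] 0.1 1.0009803379449038 [-0.07694123  0.62320581 -0.26910348]
```

View pics/scene.png

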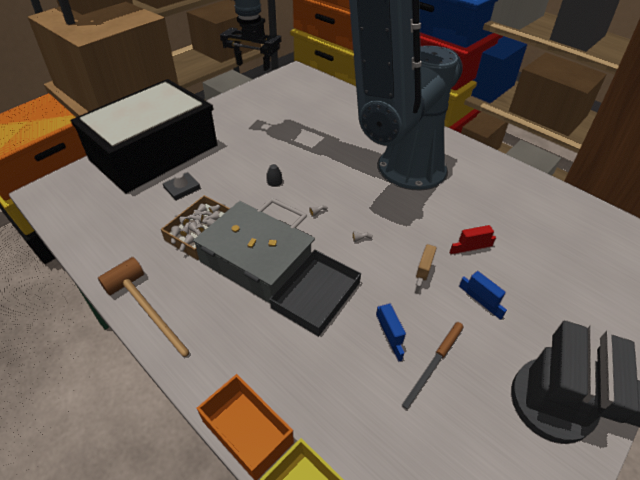

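View pics/top.png

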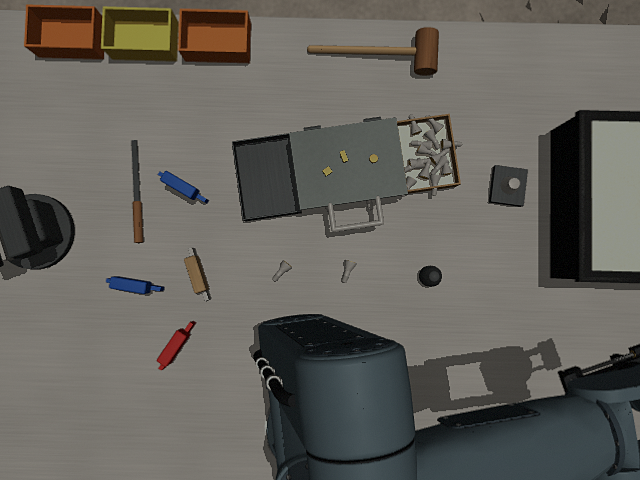

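The top view has +x up and +y left. The tray is at (266,178), on the case's +y side, and the chips are at (327,171), (344,156) and (374,158). There are four scraper-shaped blocks: blue at (183,187), blue at (135,285), red at (176,345) and wood with a steel blade at (197,273). The wooden one fits the description, and I'll confirm it in a crop.

```bash
python3 - <<'E'
from h import *
d=load('top'); 
im=d['color'][:,:,::-1]
a=cv2.resize(im[105:245,225:465],None,fx=3.3,fy=3.3,interpolation=cv2.INTER_CUBIC)
b=cv2.resize(im[240:310,165:235],None,fx=3.3,fy=3.3*1,interpolation=cv2.INTER_CUBIC)
c=np.zeros((600,800,3),np.uint8);c[:a.shape[0],:a.shape[1]]=a[:,:800];h=600-a.shape[0]
b=cv2.resize(im[245:305,165:300],None,fx=h/60,fy=h/60,interpolation=cv2.INTER_CUBIC);c[a.shape[0]:,:b.shape[1]]=b[:,:800]
cv2.imwrite('pics/crop1.png',c);print(a.shape,b.shape,h/60)
E
```

```text
(462, 792, 3) (138, 310, 3) 2.3
```

View pics/crop1.png

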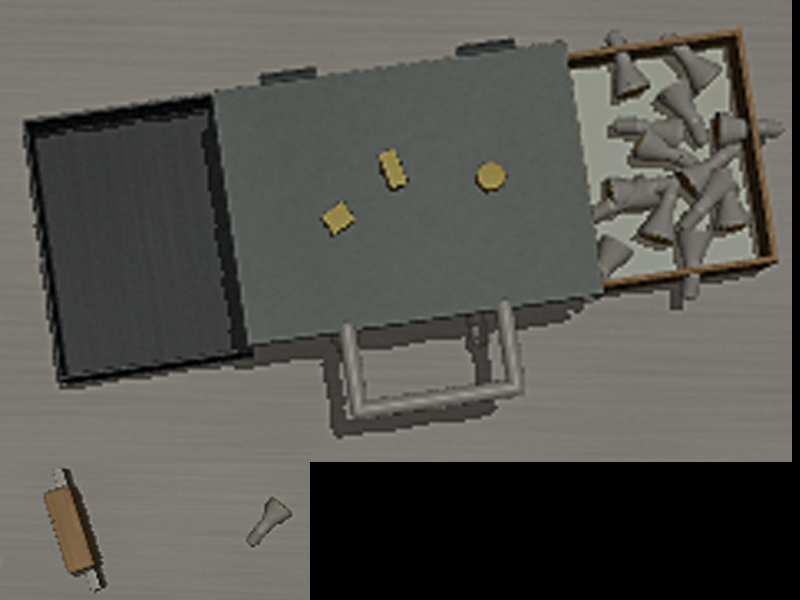

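The crop confirms it: wood grip at crop (73,530) with bare steel blade ends at (58,472) and (97,588). Lid corners are at (214,92), (567,42), (603,292) and (245,344), and the handle bar's middle is at about (438,400).

```bash
python3 - <<'E'
from h import *
d=load('top')
A=lambda u,v,z:px(d,225+u/3.3,105+v/3.3,z)
B=lambda u,v,z:px(d,165+u/2.3,245+v/2.3,z)
c=[A(u,v,.083) for u,v in [(214,92),(567,42),(603,292),(245,344)]]
print('lid',np.round(c,3));
m=np.mean(c,0);e=(c[0]-c[1])+(c[3]-c[2]);yaw=np.arctan2(e[1],e[0])-np.pi/2
f=(c[0]-c[3])+(c[1]-c[2]);yaw2=np.arctan2(f[1],f[0]);print('yaw',yaw,yaw2,m)
y=(yaw+yaw2)/2;R=np.array([[np.cos(y),-np.sin(y)],[np.sin(y),np.cos(y)]])
C=m[:2]+R@[.005,0]; print('case',C)
for n,u,v,z in[('short',338,217,.091),('long',393,169,.091),('round',490,176,.091),('handle',438,400,.085)]:
    p=A(u,v,z);print(n,p,'in case',R.T@(p[:2]-C))
g=[B(u,v,.075) for u,v in[(44,493),(70,485),(101,567),(76,574)]];print('grip',np.mean(g,0))
k=(g[0]+g[1]-g[2]-g[3]);print('yaw',np.arctan2(k[1],k[0]))
b1,b2=B(58,470,.036),B(98,590,.036);k=b1-b2;print('blade',b1,b2,(b1+b2)/2,np.linalg.norm(k),np.arctan2(k[1],k[0]))
# depth check of the grip
D=px(d,197,273);print(D)
print('spouts',px(d,283,271,.01),px(d,348,271,.01),'stake',px(d,430,276,.066))
E
```

```text
lid [[ 0.688  0.071  0.083]
 [ 0.729 -0.175  0.083]
 [ 0.555 -0.203  0.083]
 [ 0.512  0.044  0.083]]
yaw 0.17000442568398344 0.15524856722228558 [ 0.62089205 -0.0657125   0.083     ]
case [ 0.62582608 -0.06490295]
short [ 0.60072891 -0.01794547  0.091     ] in case [-0.01716311  0.0504014 ]
long [ 0.63515404 -0.05507315  0.091     ] in case [0.01079644 0.0081898 ]
round [ 0.63203296 -0.1221573   0.091     ] in case [-0.0031451  -0.05750386]
handle [ 0.47645832 -0.09020025  0.085     ] in case [-0.15149281 -0.00077929]
grip [-0.08972185  0.25618193  0.075     ]
yaw 0.41605609293858287
blade [-0.04632918  0.28131918  0.036     ] [-0.16221384  0.23659314  0.036     ] [-0.10427151  0.25895616  0.036     ] 0.12421623289524973 0.36833862193577876
[0.3604295  0.27341644 0.07467636]
spouts [0.36968177 0.08142797 0.01      ] [ 0.37384625 -0.07455645  0.01      ] stake [ 0.36770845 -0.25999727  0.066     ]
```

```bash
cat >> h.py <<'E'
from scipy.spatial.transform import Rotation as Ro
def go(pos,rpy,frm=None):
    """shift(cm) and turn(deg) in tool axes from current commanded (or given) pose"""
    s=bot.state(); p0,r0=(s['position'],s['ee_rot']) if frm is None else frm
    A=Ro.from_euler('xyz',r0); B=Ro.from_euler('xyz',rpy)
    print('turn',np.round((A.inv()*B).as_rotvec(degrees=True),2),'shift',np.round(A.inv().apply(np.array(pos)-p0)*100,2))
E
python3 - <<'E'
from h import *
d=load('top')
B=lambda u,v,z:px(d,165+u/2.3,245+(v-462)/2.3,z)
g=[B(u,v,.075) for u,v in[(44,493),(70,485),(101,567),(76,574)]];print('grip',np.mean(g,0))
k=(g[0]+g[1]-g[2]-g[3]);print('yaw',np.arctan2(k[1],k[0]))
b1,b2=B(58,470,.036),B(98,590,.036);k=b1-b2;print('blade',b1,b2,(b1+b2)/2,np.linalg.norm(k),np.arctan2(k[1],k[0]))
# mask wood top by depth
z=d['z_map'];pts=np.array([px(d,u,v) for v in range(245,303) for u in range(180,214) if z[v,u]>0])
t=pts[(pts[:,2]>.068)];r=cv2.minAreaRect((t[:,:2]*1000).astype(np.float32));print(r,t.mean(0),len(t))
go([.45,-.15,.22],[np.pi,0,.25]); go([.36,.27,.20],[np.pi,0,.25])
E
```

```text
grip [0.35717271 0.2740832  0.075     ]
yaw 0.4069635803612589
blade [0.41707217 0.30011778 0.036     ] [0.29580322 0.25446753 0.036     ] [0.35643769 0.27729265 0.036     ] 0.12957663786754442 0.36003086633838793
((358.314453125, 279.4621887207031), (84.96367645263672, 28.511892318725586), 20.052095413208008) [0.35860641 0.2785979  0.0747209 ] 457
turn [-0.09 -0.01  5.95] shift [ 37.   -27.79   1.85]
turn [-0.09 -0.01  5.95] shift [ 43.11 -70.3    3.91]
```

drive_tool --rows '[[[0,0,0],[37,-27.8,2],1],[[0,0,0],[37,-27.8,2],1],[[0,0,0],[37,-27.8,2],1],[[0,0,0],[37,-27.8,2],1],[[0,0,0],[37,-27.8,2],1],[[0,0,0],[37,-27.8,2],1],[[0,0,0],[37,-27.8,2],1],[[0,0,0],[37,-27.8,2],1],[[0,0,0],[37,-27.8,2],1],[[0,0,0],[37,-27.8,2],1],[[0,0,0],[42,-55,2],1],[[0,0,0],[42,-55,2],1]]'

```text
time_s: 1.1
position: [0.419, -0.1044, 0.2196]
ee_rot: [-3.141, 0.001, 0.354]
ft_force: [0.6, -0.3, 1.0]
opening: 0.999
```

```bash
python3 - <<'E'
from h import *
s=bot.state();print(s['position'],s['ee_rot'],s['time_s'],s['ft_force']);go([.358,.278,.15],[np.pi,0,.35]);go([.358,.278,.033],[np.pi,0,.35])
E
```

```text
[ 0.41900731 -0.10438971  0.21963942] [-3.14058833e+00  5.51281103e-04  3.54292997e-01] 1.1 [ 0.59908186 -0.2640706   0.95738883]
turn [-0.06  0.03  0.25] shift [  7.55 -37.97   7.  ]
turn [-0.06  0.03  0.25] shift [  7.55 -37.96  18.7 ]
```

drive_tool --rows '[[[0,0,0],[7.5,-38,7],1],[[0,0,0],[7.5,-38,7],1],[[0,0,0],[7.5,-38,7],1],[[0,0,0],[7.5,-38,7],1],[[0,0,0],[7.5,-38,7],1],[[0,0,0],[7.5,-38,7],1],[[0,0,0],[7.5,-38,7],1],[[0,0,0],[7.5,-38,7],1],[[0,0,0],[7.5,-38,7],1],[[0,0,0],[7.5,-38,7],1],[[0,0,0],[7.5,-38,7],1],[[0,0,0],[7.5,-38,7],1]]'

```text
time_s: 2.1
position: [0.3567, 0.2765, 0.1496]
ee_rot: [3.141, 0.002, 0.357]
ft_force: [-0.8, -0.2, 0.9]
opening: 1.001
```

```bash
python3 - <<'E'
from h import *
s=bot.state();print(s['position'],s['ee_rot'],s['time_s'],s['ft_force']);go([.358,.278,.034],[np.pi,0,.35])
d=snap('wrist');save(d,'w1')
z=d['z_map'];vv,uu=np.mgrid[0:480:3,0:640:3];m=z[vv,uu]>0
pts=np.array([px(d,u,v) for u,v in zip(uu[m],vv[m])])
t=pts[(pts[:,2]>.068)&(pts[:,2]<.080)&(np.hypot(pts[:,0]-.358,pts[:,1]-.278)<.07)]
print(cv2.minAreaRect((t[:,:2]*1000).astype(np.float32)),len(t))
E
```

```text
[0.35670991 0.27648092 0.14960807] [3.14120571e+00 1.59388377e-03 3.56826287e-01] 2.1 [-0.77934799 -0.15729273  0.89387926]
turn [0.02 0.09 0.39] shift [ 0.19 -0.1  11.56]
((359.474365234375, 281.9791259765625), (83.01691436767578, 27.273929595947266), 19.15474510192871) 693
  return _methods._mean(a, axis=axis, dtype=dtype,
  ret = ret.dtype.type(ret / rcount)
```

View pics/w1.png

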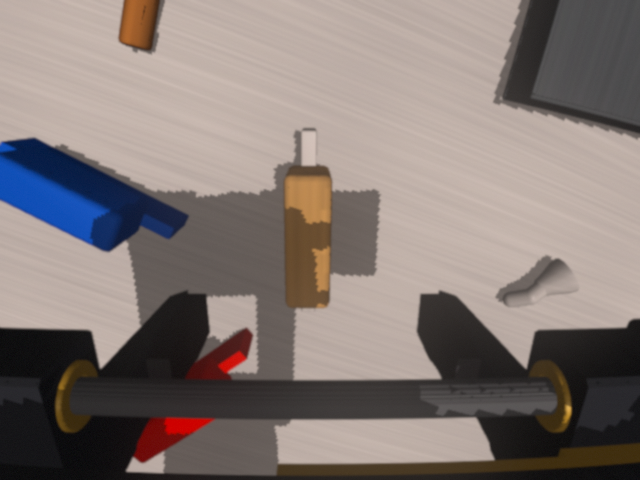

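The wrist view shows the wood grip at (308,238), centred between the jaws and aligned with them. I'll descend and grip.

drive_tool --rows '[[[0,0,-0.4],[0.2,-0.3,4],1],[[0,0,-0.4],[0.2,-0.3,8],1],[[0,0,-0.4],[0.2,-0.3,11],1],[[0,0,-0.4],[0.2,-0.3,11.6],1],[[0,0,-0.4],[0.2,-0.3,11.6],1],[[0,0,-0.4],[0.2,-0.3,11.6],-1],[[0,0,-0.4],[0.2,-0.3,11.6],-1],[[0,0,-0.4],[0.2,-0.3,11.6],-1],[[0,0,-0.4],[0.2,-0.3,11.6],-1],[[0,0,-0.4],[0.2,-0.3,11.6],-1],[[0,0,-0.4],[0.2,-0.3,11.6],-1],[[0,0,-0.4],[0.2,-0.3,11.6],-1]]' --grip_force 40

```text
time_s: 3.15
position: [0.3586, 0.2797, 0.0346]
ee_rot: [-3.142, -0.001, 0.361]
ft_force: [0.2, -0.1, 0.5]
opening: 0.491
```

```bash
python3 - <<'E'
from h import *
s=bot.state();print(s['position'],s['ee_rot'],s['ft_force'],s['opening'])
p=s['position']
c=.163;R=np.array([[np.cos(c),-np.sin(c)],[np.sin(c),np.cos(c)]]);C=np.array([.626,-.065])
T=lambda x,y,z:[*(C+R@[x,y]),z]
go([p[0],p[1],.25],[np.pi,0,.35]); go(T(-.09,-.095,.25),[np.pi,0,c]);print(T(-.0,-.095,.13));go(T(-.0,-.095,.15),[np.pi,0,c])
E
```

```text
[0.35858985 0.2797304  0.03457413] [-3.14155796e+00 -7.16311185e-04  3.61022571e-01] [ 0.2112936  -0.14662396  0.47783956] 0.49100530282401966
turn [-0.   -0.04  0.63] shift [ 2.000e-02 -0.000e+00 -2.154e+01]
turn [-1.000e-02 -4.000e-02  1.135e+01] shift [  2.16  49.24 -21.54]
[np.float64(0.6414165208735937), np.float64(-0.15874076426056088), 0.13]
turn [-1.000e-02 -4.000e-02  1.135e+01] shift [ 10.98  51.01 -11.54]
```

drive_tool --rows '[[[0,0,0],[0,0,0],-1],[[0,0,0],[0,0,0],-1],[[0,0,0],[0,0,0],-1],[[0,0,0],[0,0,0],-1],[[0,0,0],[0,0,0],-1],[[0,0,0],[0,0,0],-1],[[0,0,0],[0,0,0],-1]]'

```text
time_s: 3.73
position: [0.3584, 0.2796, 0.0342]
ee_rot: [-3.142, 0.0, 0.361]
ft_force: [0.1, 0.6, 1.5]
opening: 0.314
```

drive_tool --rows '[[[0,0,0],[0,0,-2],-1],[[0,0,0],[0,0,-6],-1],[[0,0,0],[0,0,-10],-1],[[0,0,0],[0,0,-14],-1],[[0,0,0],[0,0,-18],-1],[[0,0,0],[0,3,-21],-1],[[0,0,3],[0.5,7,-21.5],-1],[[0,0,6],[1,11,-21.5],-1],[[0,0,9],[1.5,15,-21.5],-1],[[0,0,11.4],[2,19,-21.5],-1],[[0,0,11.4],[2,23,-21.5],-1],[[0,0,11.4],[2,27,-21.5],-1]]'

```text
time_s: 4.73
position: [0.4725, 0.0321, 0.2488]
ee_rot: [-3.141, 0.0, 0.162]
ft_force: [1.6, 0.6, -1.1]
opening: 0.315
```

```bash
cat >> h.py <<'E'
c=.163;Rc=np.array([[np.cos(c),-np.sin(c)],[np.sin(c),np.cos(c)]]);C=np.array([.626,-.065])
T=lambda x,y,z:[*(C+Rc@[x,y]),z]
def st():
    s=bot.state();p=s['position'];print(p,s['ee_rot'],s['time_s'],s['ft_force'],s['opening'],'case',Rc.T@(p[:2]-C))
E
python3 - <<'E'
from h import *
st()
go(T(0,-.098,.24),[np.pi,0,c]); go(T(0,-.098,.13),[np.pi,0,c])
E
```

```text
[0.47254702 0.0321137  0.24875163] [-3.14133351e+00  4.84517094e-04  1.61629051e-01] 4.7333 [ 1.6106135   0.58819362 -1.08219451] 0.315223908968375 case [-0.13565941  0.12072867]
turn [-0.01  0.03 -0.08] shift [13.6  21.85  0.86]
turn [-0.01  0.03 -0.08] shift [13.6  21.86 11.86]
```

drive_tool --rows '[[[0,0,0],[2.3,3.5,0],-1],[[0,0,0],[4.5,7,0],-1],[[0,0,0],[6.8,10.8,0],-1],[[0,0,0],[9,14.4,0],-1],[[0,0,0],[11.2,18,0.5],-1],[[0,0,0],[13,21,1],-1],[[0,0,0],[13.6,21.9,2.5],-1],[[0,0,0],[13.6,21.9,5],-1],[[0,0,0],[13.6,21.9,7.5],-1],[[0,0,0],[13.6,21.9,9],-1],[[0,0,0],[13.6,21.9,9],-1],[[0,0,0],[13.6,21.9,9],-1]]'

```text
time_s: 5.73
position: [0.641, -0.1598, 0.1576]
ee_rot: [-3.14, 0.003, 0.162]
ft_force: [0.5, -0.7, -1.6]
opening: 0.312
```

```bash
python3 - <<'E'
from h import *
st()
go(T(0,-.098,.119),[np.pi,0,c])
d=snap('scene');save(d,'s2',(140,150,400,345),3)
E
```

```text
[ 0.64096835 -0.15984752  0.15755217] [-3.13964340e+00  2.93360799e-03  1.61699752e-01] 5.7333 [ 0.47669876 -0.65168637 -1.62945567] 0.31236085153801474 case [-0.00062184 -0.09601936]
turn [-0.11  0.17 -0.07] shift [0.07 0.21 3.85]
```

View pics/s2.png

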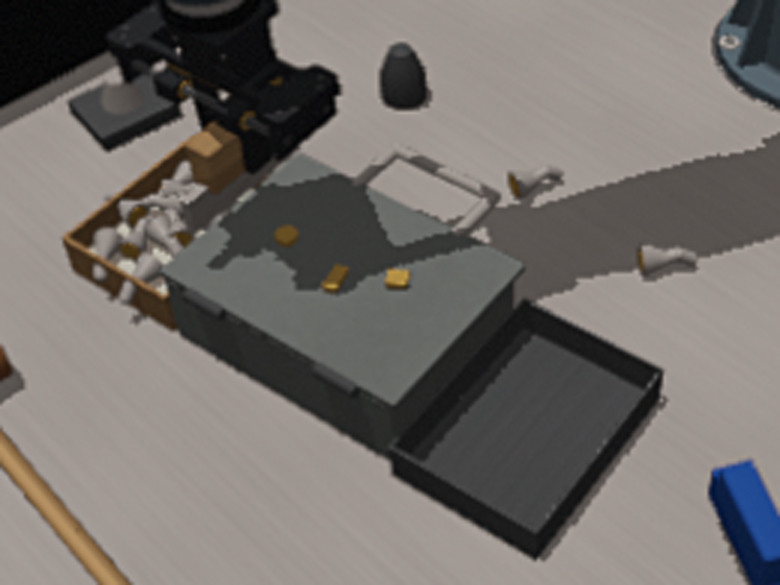

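The block hangs at (215,150) behind the chips at (287,235), (335,278) and (398,278), and the path to the tray is clear. I'll lower it to about 1–2 mm above the lid.

drive_tool --rows '[[[0,0,0],[0,0.1,1],-1],[[0,0,0],[0,0.1,2],-1],[[0,0,0],[0,0.1,3],-1],[[0,0,0],[0,0.1,3.6],-1],[[0,0,0],[0,0.1,3.85],-1],[[0,0,0],[0,0.1,3.85],-1],[[0,0,0],[0,0.1,3.85],-1]]'

```text
time_s: 6.37
position: [0.6421, -0.1612, 0.1206]
ee_rot: [-3.142, 0.0, 0.162]
ft_force: [0.6, 1.3, -2.0]
opening: 0.314
```

```bash
python3 - <<'E'
from h import *
st()
E
```

```text
[ 0.64213435 -0.16121131  0.12060048] [-3.14150697e+00  1.34933279e-04  1.61815599e-01] 6.3667 [ 0.60936366  1.33759527 -2.00515521] 0.3143682624202532 case [ 0.0003074  -0.09755429]
```

drive_tool --rows '[[[0,0,0],[0,0,0.2],-1],[[0,0,0],[0,-0.4,0.2],-1],[[0,0,0],[0,-1,0.2],-1],[[0,0,0],[0,-1.7,0.2],-1],[[0,0,0],[0,-2.3,0.2],-1],[[0,0,0],[0,-3,0.2],-1],[[0,0,0],[0,-3.6,0.2],-1],[[0,0,0],[0,-4.2,0.2],-1],[[0,0,0],[0,-4.8,0.2],-1],[[0,0,0],[0,-5.4,0.2],-1],[[0,0,0],[0,-6,0.2],-1],[[0,0,0],[0,-6.6,0.2],-1]]'

```text
time_s: 7.37
position: [0.6314, -0.0955, 0.1187]
ee_rot: [-3.142, 0.0, 0.162]
ft_force: [-0.2, -0.0, -1.0]
opening: 0.313
```

drive_tool --rows '[[[0,0,0],[0,-0.6,0],-1],[[0,0,0],[0,-1.2,0],-1],[[0,0,0],[0,-1.8,0],-1],[[0,0,0],[0,-2.4,0],-1],[[0,0,0],[0,-3,0],-1],[[0,0,0],[0,-3.6,0],-1],[[0,0,0],[0,-4.2,0],-1],[[0,0,0],[0,-4.8,0],-1],[[0,0,0],[0,-5.4,0],-1],[[0,0,0],[0,-6,0],-1],[[0,0,0],[0,-6.6,0],-1],[[0,0,0],[0,-7.0,0],-1]]'

```text
time_s: 8.37
position: [0.6201, -0.0262, 0.1187]
ee_rot: [-3.141, 0.0, 0.162]
ft_force: [-0.7, -0.4, -1.4]
opening: 0.313
```

```bash
python3 - <<'E'
from h import *
st()
d=snap('scene');save(d,'s3',(140,150,400,345),3)
E
```

```text
[ 0.62006205 -0.02617535  0.11868671] [-3.14144595e+00  4.06712613e-05  1.62128589e-01] 8.3667 [-0.66536974 -0.36731056 -1.38700457] 0.31313910262229505 case [0.00044119 0.03927363]
```

View pics/s3.png

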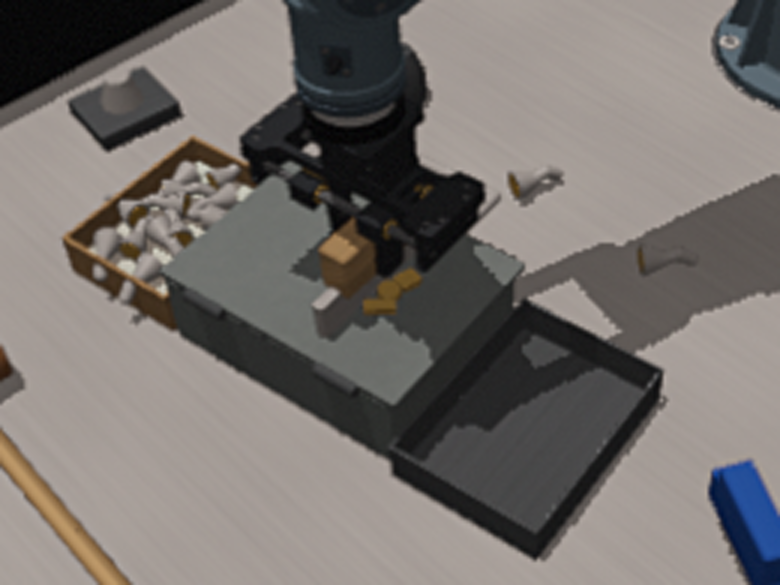

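All three chips are ahead of the blade, at (382,305), (392,287) and (410,278). I'll continue slowly over the edge.

drive_tool --rows '[[[0,0,0],[0,-0.4,0],-1],[[0,0,0],[0,-0.9,0],-1],[[0,0,0],[0,-1.4,0],-1],[[0,0,0],[0,-1.9,0],-1],[[0,0,0],[0,-2.4,0],-1],[[0,0,0],[0,-2.9,0],-1],[[0,0,0],[0,-3.4,0],-1],[[0,0,0],[0,-3.9,0],-1],[[0,0,0],[0,-4.4,0],-1],[[0,0,0],[0,-4.8,0],-1],[[0,0,0],[0,-5.2,0],-1],[[0,0,0],[0,-5.6,0],-1]]'

```text
time_s: 9.42
position: [0.6111, 0.0287, 0.1187]
ee_rot: [3.142, -0.0, 0.162]
ft_force: [-0.4, 0.6, -2.1]
opening: 0.314
```

drive_tool --rows '[[[0,0,0],[0,-0.4,0],-1],[[0,0,0],[0,-0.8,0],-1],[[0,0,0],[0,-1.2,0],-1],[[0,0,0],[0,-1.6,0],-1],[[0,0,0],[0,-2.0,0],-1],[[0,0,0],[0,-2.4,0],-1],[[0,0,0],[0,-2.8,0],-1],[[0,0,0],[0,-3.2,0],-1],[[0,0,0],[0,-3.6,0],-1],[[0,0,0],[0,-4,0],-1],[[0,0,0],[0,-4.4,0],-1],[[0,0,0],[0,-4.8,0],-1]]'

```text
time_s: 10.42
position: [0.6034, 0.076, 0.1187]
ee_rot: [-3.142, 0.0, 0.162]
ft_force: [0.2, 0.1, -2.3]
opening: 0.312
```

drive_tool --rows '[[[0,0,0],[0,-0.4,0],-1],[[0,0,0],[0,-0.8,0],-1],[[0,0,0],[0,-0.8,-2],-1],[[0,0,0],[0,-0.8,-5],-1],[[0,0,0],[0,-0.8,-9],-1],[[0,0,0],[0,-0.8,-13],-1]]'

```text
time_s: 10.92
position: [0.6012, 0.0838, 0.2491]
ee_rot: [-3.141, 0.003, 0.162]
ft_force: [1.6, -0.5, -2.3]
opening: 0.311
```

```bash
python3 - <<'E'
from h import *
st()
go([.3585,.2796,.24],[np.pi,0,.361]);go([.3585,.2796,.08],[np.pi,0,.361])
d=snap('scene');save(d,'s4',(140,150,400,345),3)
E
```

```text
[0.60117573 0.0838159  0.24907243] [-3.14099246e+00  2.61860456e-03  1.61867169e-01] 10.9167 [ 1.55949099 -0.45239289 -2.33201646] 0.3114835720246967 case [-0.0003455   0.15087179]
turn [ -0.05   0.15 -11.41] shift [-20.79 -23.23   0.98]
turn [ -0.05   0.15 -11.41] shift [-20.75 -23.22  16.98]
```

View pics/s4.png

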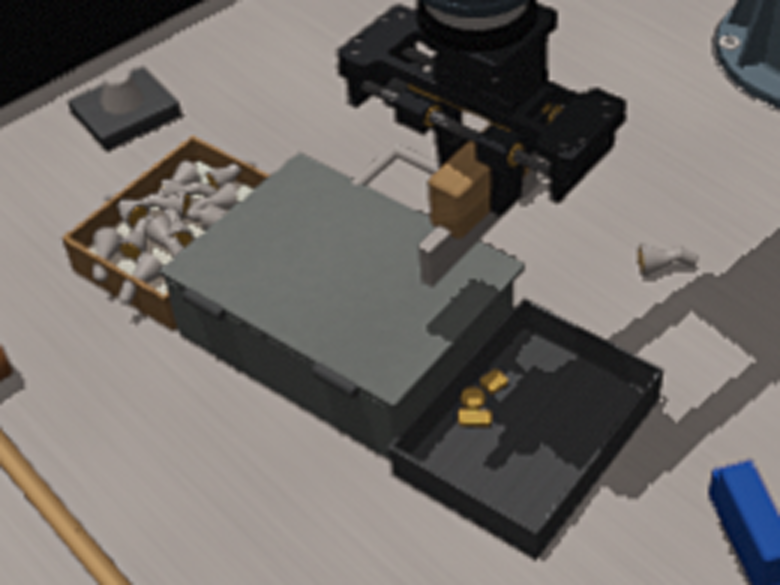

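All three chips lie in the tray at (473,415), (473,397) and (493,380), and the lid is shut. I'll return the scraper to its original spot.

drive_tool --rows '[[[0,0,-1],[-2,-2.3,0],-1],[[0,0,-2.5],[-4.7,-5.2,0],-1],[[0,0,-4],[-7.4,-8.2,0],-1],[[0,0,-6],[-10,-11.2,0],-1],[[0,0,-8],[-12.7,-14.2,0],-1],[[0,0,-10],[-15.4,-17.2,0.5],-1],[[0,0,-11.4],[-18,-20.2,1],-1],[[0,0,-11.4],[-20.2,-22.6,2],-1],[[0,0,-11.4],[-20.8,-23.2,5],-1],[[0,0,-11.4],[-20.8,-23.2,9],-1],[[0,0,-11.4],[-20.8,-23.2,13],-1],[[0,0,-11.4],[-20.8,-23.2,16],-1]]'

```text
time_s: 11.97
position: [0.358, 0.2791, 0.0865]
ee_rot: [3.142, 0.001, 0.362]
ft_force: [-0.1, 0.5, -2.2]
opening: 0.317
```

```bash
python3 - <<'E'
from h import *
st()
go([.3585,.2796,.0345],[np.pi,0,.361])
E
```

```text
[0.35802525 0.27906924 0.08645012] [3.14155106e+00 5.77756930e-04 3.61933475e-01] 11.9667 [-0.12808964  0.53903801 -2.23820621] 0.31679474505235916 case [-0.20858745  0.38299529]
turn [0.   0.03 0.05] shift [ 0.07 -0.03  5.19]
```

drive_tool --rows '[[[0,0,0],[0,0,1.5],-1],[[0,0,0],[0,0,3],-1],[[0,0,0],[0,0,4.2],-1],[[0,0,0],[0,0,4.6],-1],[[0,0,0],[0,0,4.6],-1],[[0,0,0],[0,0,4.6],-1]]'

```text
time_s: 12.47
position: [0.3598, 0.2792, 0.0431]
ee_rot: [-3.142, -0.0, 0.361]
ft_force: [0.6, 0.4, -1.8]
opening: 0.317
```

drive_tool --rows '[[[0,0,0],[0,0,0.4],-1],[[0,0,0],[0,0,0.7],-1],[[0,0,0],[0,0,0.85],-1],[[0,0,0],[0,0,0.9],-1],[[0,0,0],[0,0,0.9],-1],[[0,0,0],[0,0,0.9],-1]]'

```text
time_s: 12.97
position: [0.3598, 0.2791, 0.0342]
ee_rot: [-3.142, -0.001, 0.361]
ft_force: [-1.5, -0.6, 5.1]
opening: 0.313
```

drive_tool --rows '[[[0,0,0],[0,0,-0.05],0],[[0,0,0],[0,0,-0.05],0.3],[[0,0,0],[0,0,-0.05],0.6],[[0,0,0],[0,0,-0.05],1],[[0,0,0],[0,0,-0.05],1],[[0,0,0],[0,0,-0.05],1],[[0,0,0],[0,0,-2],1],[[0,0,0],[0,0,-5],1],[[0,0,0],[0,0,-9],1],[[0,0,0],[0,0,-13],1],[[0,0,0],[0,0,-17],1],[[0,0,0],[0,0,-21],1]]'

```text
time_s: 13.97
position: [0.359, 0.2788, 0.2456]
ee_rot: [-3.142, -0.0, 0.361]
ft_force: [0.9, 1.4, -0.7]
opening: 1.001
```

```bash
python3 - <<'E'
from h import *
st()
# refine handle + scraper from top view
d=snap('top')
z=d['z_map']
h=px(d,197,273);print('scraper top',h)
# handle bar from depth: points 70..90mm high, in front of lid
P=np.array([px(d,u,v) for v in range(190,240) for u in range(315,395) if z[v,u]>0])
q=(P[:,:2]-C)@Rc; m=(P[:,2]>.065)&(P[:,2]<.1)&(q[:,0]<-.13)&(q[:,0]>-.18)&(abs(q[:,1])<.045)
print('bar pts case frame',m.sum(),np.median(q[m],0),q[m].min(0),q[m].max(0),np.median(P[m,2]),np.percentile(P[m,2],95))
# intermediate pose: tool yaw facing: tool pitched, jaws perpendicular to bar
# tool: z=approach (cos60,0,-sin60) in case frame, y=jaw in x-z plane, x = along case y
def pose(ang,grasp):
    a=np.radians(ang);zz=np.array([np.cos(a),0,-np.sin(a)])
    for sgn in(1,-1):
        xx=np.array([0,sgn,0.]);yy=np.cross(zz,xx)
        M=Ro.from_euler('z',c)*Ro.from_matrix(np.c_[xx,yy,zz])
        g=np.array(T(*grasp)); tcp=g+M.as_matrix()[:,2]*.019
        print(sgn,'tcp',tcp.round(3),M.as_euler('xyz').round(4)); go(tcp,M.as_euler('xyz'))
pose(90,(-.22,0,.2)); pose(60,(-.24,0,.2));
s=bot.state();print(s['q'])
E
```

```text
[0.35899835 0.2788079  0.24563437] [-3.14158384e+00 -5.71859052e-05  3.60809123e-01] 13.9667 [ 0.92557017  1.40082361 -0.67407441] 1.0006378281679713 case [-0.20766965  0.38257949]
scraper top [0.36478816 0.21233574 0.35387136]
bar pts case frame 207 [-0.14981811  0.00027614] [-0.15531216 -0.04491986] [-0.14339949  0.0448235 ] 0.08428523258161337 0.08657907445301823
1 tcp [ 0.409 -0.101  0.181] [3.1416 0.     1.7338]
turn [  0.48  -0.64 -78.65] shift [-9.27 37.3   7.17]
-1 tcp [ 0.409 -0.101  0.181] [ 3.1416  0.     -1.4078]
turn [ -0.68  -0.51 101.35] shift [-9.27 37.3   7.17]
1 tcp [ 0.399 -0.102  0.184] [2.618  0.     1.7338]
turn [-24.61  19.92 -76.86] shift [-10.29  37.1    6.91]
-1 tcp [ 0.399 -0.102  0.184] [-2.618   0.     -1.4078]
turn [21.   25.95 98.84] shift [-10.29  37.1    6.91]
[ 3.98530765e-01 -1.11857281e-01  1.87706385e+00  5.52956214e-05
  1.36343314e+00  1.60816057e+00]
```

drive_tool --rows '[[[0,0,-7],[-0.8,3,0],1],[[0,0,-14],[-1.6,6.4,0],1],[[0,0,-21],[-2.4,9.8,0],1],[[0,0,-28],[-3.2,13.2,0],1],[[0,0,-35],[-4,16.6,0],1],[[0,0,-42],[-5,20,0],0.5],[[0,0,-49],[-6,23.4,0],0.3],[[0,0,-56],[-7,26.8,0],0],[[0,0,-63],[-7.8,30.2,0],0],[[0,0,-70],[-8.6,33.6,0],0],[[0,0,-77],[-9.2,36.6,0],0],[[0,0,-78.6],[-9.3,37.3,0],0]]'

```text
time_s: 15.02
position: [0.4042, -0.1057, 0.2436]
ee_rot: [3.141, 0.001, 1.618]
ft_force: [1.0, 0.1, 0.6]
opening: 0.51
```

```bash
cat >> h.py <<'E'
def pose(ang,grasp,frm=None):
    a=np.radians(ang);zz=np.array([np.cos(a),0,-np.sin(a)]);xx=np.array([0,1,0.]);yy=np.cross(zz,xx)
    M=Ro.from_euler('z',c)*Ro.from_matrix(np.c_[xx,yy,zz])
    tcp=np.array(T(*grasp))+M.as_matrix()[:,2]*.019; r=M.as_euler('xyz')
    print('tcp',tcp.round(3),r.round(4)); go(tcp,r,frm); return tcp,r
E
python3 - <<'E'
from h import *
st();print(bot.state()['q'])
pose(60,(-.21,0,.17))
E
```

```text
[ 0.40418927 -0.10567741  0.24362841] [3.14104803e+00 1.03408025e-03 1.61824183e+00] 15.0167 [0.98632442 0.0911542  0.58821861] 0.5100588818959589 case [-0.2254717  -0.00414297]
[-5.41143482e-01 -1.97409398e-01  1.97226422e+00 -5.69637780e-04
  1.36571077e+00 -5.88473542e-01]
tcp [ 0.428 -0.098  0.154] [2.618  0.     1.7338]
turn [-29.94   1.79  -6.45] shift [0.71 2.43 9.01]
```

drive_tool --rows '[[[-6,0.4,-1.3],[0.1,0.5,1],0],[[-12,0.7,-2.6],[0.3,1,2.5],0],[[-18,1,-4],[0.4,1.5,4],0],[[-24,1.4,-5.2],[0.6,2,6],0],[[-30,1.8,-6.5],[0.7,2.4,8],0],[[-30,1.8,-6.5],[0.7,2.4,9],0],[[-30,1.8,-6.5],[0.7,2.4,9],0],[[-30,1.8,-6.5],[0.7,2.4,9],0],[[-30,1.8,-6.5],[0.7,2.4,9],0]]'

```text
time_s: 15.77
position: [0.4285, -0.0954, 0.1549]
ee_rot: [2.617, 0.0, 1.731]
ft_force: [0.1, -0.3, 0.8]
opening: 0.501
```

```bash
python3 - <<'E'
from h import *
st();print(bot.state()['q'])
pose(60,(-.174,0,.120));pose(60,(-.15,0,.079))
d=snap('top');print('scraper top',px(d,197,273))
d=snap('wrist');save(d,'w2')
E
```

```text
[ 0.42854387 -0.09544431  0.15488023] [2.61705414e+00 3.82151471e-04 1.73102838e+00] 15.7667 [ 0.0988236  -0.30422254  0.83545215] 0.5013612334390698 case [-0.1997793   0.00200225]
[-0.81672649 -0.35131993  2.37112691  0.56256643  0.89128435 -1.28570136]
tcp [ 0.464 -0.092  0.104] [2.618  0.     1.7338]
turn [ 0.05  0.1  -0.13] shift [-0.19  0.48  6.21]
tcp [ 0.487 -0.088  0.063] [2.618  0.     1.7338]
turn [ 0.05  0.1  -0.13] shift [-0.18  0.51 10.96]
scraper top [0.36042713 0.27344967 0.07452444]
```

View pics/w2.png

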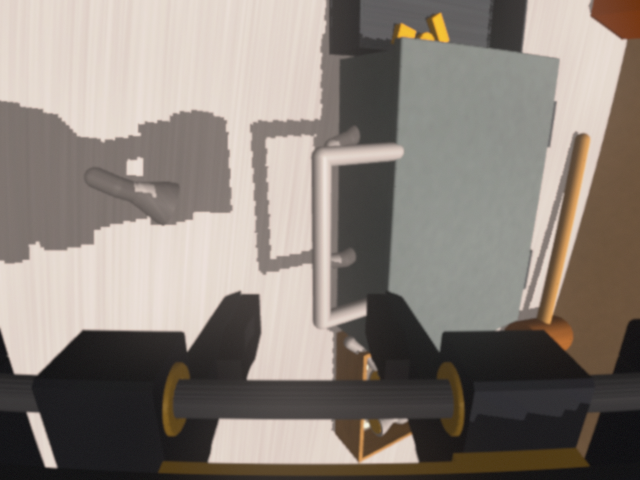

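The scraper stands at its old spot (top at z 0.0745). The bar at (323,240) lies between the jaws. I'll advance along the approach and grip.

drive_tool --rows '[[[0,0,0],[-0.2,0.5,2],0],[[0,0,0],[-0.2,0.5,4],0],[[0,0,0],[-0.2,0.5,6],0],[[0,0,0],[-0.2,0.5,8],0],[[0,0,0],[-0.2,0.5,9.5],0],[[0,0,0],[-0.2,0.5,10.5],0],[[0,0,0],[-0.2,0.5,11],0],[[0,0,0],[-0.2,0.5,11],0],[[0,0,0],[-0.2,0.5,11],0]]'

```text
time_s: 16.62
position: [0.4873, -0.0871, 0.0615]
ee_rot: [2.617, -0.001, 1.732]
ft_force: [-0.5, 0.5, 0.0]
opening: 0.501
```

```bash
python3 - <<'E'
from h import *
st();print(bot.state()['q'])
pose(60,(-.15,0,.079))
E
```

```text
[ 0.48728448 -0.08710397  0.06149094] [ 2.61692120e+00 -6.27252956e-04  1.73203675e+00] 16.6167 [-0.48159875  0.49669818  0.01219384] 0.501288873917457 case [-0.14046385  0.00069966]
[-0.66655294  0.05056493  2.29161695  0.76514065  0.56230446 -1.43773808]
tcp [ 0.487 -0.088  0.063] [2.618  0.     1.7338]
turn [ 0.06  0.02 -0.11] shift [-0.07  0.05 -0.09]
```

drive_tool --rows '[[[0,0,0],[-0.1,0,-0.1],-1],[[0,0,0],[-0.1,0,-0.1],-1],[[0,0,0],[-0.1,0,-0.1],-1],[[0,0,0],[-0.1,0,-0.1],-1],[[0,0,0],[-0.1,0,-0.1],-1],[[0,0,0],[-0.1,0,-0.1],-1],[[0,0,0],[-0.1,0,-0.1],-1],[[0,0,0],[-0.1,0,-0.1],-1],[[0,0,0],[-0.1,0,-0.1],-1],[[0,0,0],[-0.1,0,-0.1],-1]]' --grip_force 40

```text
time_s: 17.45
position: [0.4877, -0.0885, 0.0631]
ee_rot: [2.615, -0.0, 1.731]
ft_force: [3.9, 3.7, 3.4]
opening: 0.119
```

```bash
python3 - <<'E'
from h import *
st()
s=bot.state();p0,r0=s['position'],s['ee_rot']
A=Ro.from_euler('xyz',r0);g0=p0-A.as_matrix()[:,2]*.019
cx=Rc.T@(g0[:2]-C);print('grasp case',cx,g0[2])
al0=np.arctan2(.004,.235)
for th in range(0,46,3):
    a=np.radians(th);pit=10*th/45
    v=np.array([-.235*np.cos(a)+.004*np.sin(a)+.235, .235*np.sin(a)+.004*np.cos(a)-.004])
    # g moves by v from start, tool pitches up by pit about tool x
    B=A*Ro.from_rotvec([-pit,0,0],degrees=True)
    g=g0+np.array([v[0]*np.cos(c),v[0]*np.sin(c),v[1]])
    t=g+B.as_matrix()[:,2]*.019
    print(th,'turn',round(-pit,1),'shift',np.round(A.inv().apply(t-p0)*100,1),'tcp',t.round(3))
E
```

```text
[ 0.48770998 -0.088456    0.06312292] [ 2.61478292e+00 -3.86533948e-04  1.73116667e+00] 17.45 [3.89775044 3.68175842 3.42258068] 0.11915835289949082 case [-0.14026339 -0.0007035 ]
grasp case [-0.14981616 -0.00068473] 0.07954681597694008
0 turn -0.0 shift [0. 0. 0.] tcp [ 0.488 -0.088  0.063]
3 turn -0.7 shift [ 0.   0.7 -1. ] tcp [ 0.488 -0.088  0.076]
6 turn -1.3 shift [ 0.   1.4 -2. ] tcp [ 0.49  -0.088  0.088]
9 turn -2.0 shift [ 0.   2.2 -3. ] tcp [ 0.492 -0.088  0.1  ]
12 turn -2.7 shift [ 0.   3.1 -3.9] tcp [ 0.494 -0.087  0.112]
15 turn -3.3 shift [ 0.   3.9 -4.8] tcp [ 0.498 -0.087  0.124]
18 turn -4.0 shift [ 0.   4.9 -5.6] tcp [ 0.501 -0.086  0.136]
21 turn -4.7 shift [ 0.   5.8 -6.4] tcp [ 0.506 -0.085  0.148]
24 turn -5.3 shift [ 0.   6.9 -7.1] tcp [ 0.511 -0.085  0.159]
27 turn -6.0 shift [ 0.   7.9 -7.8] tcp [ 0.516 -0.084  0.17 ]
30 turn -6.7 shift [ 0.   9.  -8.4] tcp [ 0.523 -0.083  0.181]
33 turn -7.3 shift [ 0.  10.1 -9. ] tcp [ 0.529 -0.082  0.192]
36 turn -8.0 shift [ 0.  11.3 -9.5] tcp [ 0.536 -0.08   0.202]
39 turn -8.7 shift [  0.   12.4 -10. ] tcp [ 0.544 -0.079  0.212]
42 turn -9.3 shift [  0.   13.6 -10.4] tcp [ 0.552 -0.078  0.221]
45 turn -10.0 shift [  0.   14.8 -10.7] tcp [ 0.561 -0.076  0.23 ]
```

drive_tool --rows '[[[-0.3,0,0],[0,0.2,-0.3],-1],[[-0.7,0,0],[0,0.7,-1],-1],[[-1,0,0],[0,1,-1.5],-1],[[-1.3,0,0],[0,1.4,-2],-1],[[-1.7,0,0],[0,1.8,-2.5],-1],[[-2,0,0],[0,2.2,-3],-1],[[-2.3,0,0],[0,2.6,-3.5],-1],[[-2.7,0,0],[0,3.1,-3.9],-1],[[-3,0,0],[0,3.5,-4.4],-1],[[-3.3,0,0],[0,3.9,-4.8],-1],[[-3.3,0,0],[0,3.9,-4.8],-1],[[-3.3,0,0],[0,3.9,-4.8],-1]]'

```text
time_s: 18.45
position: [0.4987, -0.0866, 0.1251]
ee_rot: [2.554, -0.001, 1.73]
ft_force: [31.0, 8.0, -12.9]
opening: 0.115
```

```bash
cat >> h.py <<'E'
def lid():
    s=bot.state();A=Ro.from_euler('xyz',s['ee_rot']).as_matrix();g=s['position']-A[:,2]*.019
    x=(Rc.T@(g[:2]-C))[0];dx,dz=.085-x,g[2]-.075
    print('lid est deg',np.degrees(np.arctan2(dz,dx)-np.arctan2(.004,.235)),'radius',np.hypot(dx,dz))
E
python3 - <<'E'
from h import *
st();lid();print(bot.state()['q'])
s=bot.state();p0,r0=s['position'],s['ee_rot'];A=Ro.from_euler('xyz',r0);g0=p0-A.as_matrix()[:,2]*.019
t0=15
f=lambda a:np.array([-.235*np.cos(a)+.004*np.sin(a), .235*np.sin(a)+.004*np.cos(a)])
for th in range(15,46,3):
    v=f(np.radians(th))-f(np.radians(t0))
    B=A*Ro.from_rotvec([-(th-t0)*10/45,0,0],degrees=True)
    t=g0+np.array([v[0]*np.cos(c),v[0]*np.sin(c),v[1]])+B.as_matrix()[:,2]*.019
    print(th,round(-(th-t0)*10/45,1),np.round(A.inv().apply(t-p0)*100,1))
E
```

```text
[ 0.49866495 -0.08659883  0.12507439] [ 2.55427776e+00 -9.39638810e-04  1.73030051e+00] 18.45 [ 31.00833732   8.02281851 -12.90542754] 0.11538876763421585 case [-0.12915225 -0.00064871]
lid est deg 15.369320165053034 radius 0.23414305455428508
[-0.68063639 -0.10435823  2.28526389  0.72043709  0.67684288 -1.34843021]
15 0.0 [0. 0. 0.]
18 -0.7 [ 0.   1.  -0.8]
21 -1.3 [ 0.   2.  -1.5]
24 -2.0 [ 0.   3.1 -2.2]
27 -2.7 [ 0.   4.1 -2.8]
30 -3.3 [ 0.   5.3 -3.3]
33 -4.0 [ 0.   6.4 -3.8]
36 -4.7 [ 0.   7.6 -4.3]
39 -5.3 [ 0.   8.8 -4.7]
42 -6.0 [ 0. 10. -5.]
45 -6.7 [ 0.  11.2 -5.2]
```

The 31 N along +x says my arc radius is a few mm too large. I'll ease toward the hinge before continuing.

drive_tool --rows '[[[0,0,0],[0,0.1,0.1],-1],[[0,0,0],[0,0.2,0.2],-1],[[0,0,0],[0,0.2,0.2],-1],[[0,0,0],[0,0.2,0.2],-1]]'

```text
time_s: 18.78
position: [0.4979, -0.0866, 0.1214]
ee_rot: [2.562, -0.0, 1.731]
ft_force: [-3.3, -3.6, -2.2]
opening: 0.118
```

drive_tool --rows '[[[-0.3,0,0],[0,0.5,-0.4],-1],[[-0.7,0,0],[0,1,-0.8],-1],[[-1,0,0],[0,1.5,-1.1],-1],[[-1.3,0,0],[0,2,-1.5],-1],[[-1.7,0,0],[0,2.5,-1.8],-1],[[-2,0,0],[0,3.1,-2.1],-1],[[-2.3,0,0],[0,3.6,-2.4],-1],[[-2.7,0,0],[0,4.1,-2.7],-1],[[-3,0,0],[0,4.7,-3],-1],[[-3.3,0,0],[0,5.3,-3.2],-1],[[-3.3,0,0],[0,5.3,-3.2],-1],[[-3.3,0,0],[0,5.3,-3.2],-1]]'

```text
time_s: 19.78
position: [0.5249, -0.082, 0.1788]
ee_rot: [2.502, -0.0, 1.732]
ft_force: [-14.8, -3.6, 7.2]
opening: 0.113
```

```bash
python3 - <<'E'
from h import *
st();lid();print(bot.state()['q'])
s=bot.state();p0,r0=s['position'],s['ee_rot'];A=Ro.from_euler('xyz',r0);g0=p0-A.as_matrix()[:,2]*.019
t0=30
f=lambda a:np.array([-.235*np.cos(a)+.004*np.sin(a), .235*np.sin(a)+.004*np.cos(a)])
for th in range(30,47,3):
    v=f(np.radians(th))-f(np.radians(t0))
    B=A*Ro.from_rotvec([-(th-t0)*10/45,0,0],degrees=True)
    t=g0+np.array([v[0]*np.cos(c),v[0]*np.sin(c),v[1]])+B.as_matrix()[:,2]*.019
    print(th,round(-(th-t0)*10/45,1),np.round(A.inv().apply(t-p0)*100,2))
h=np.array([np.cos(c)*.866,np.sin(c)*.866,-.5]);print('hinge dir in tool',A.inv().apply(h),'radial force',h@s['ft_force'])
E
```

```text
[ 0.5249453  -0.08195757  0.17882565] [ 2.50249158e+00 -2.72145781e-04  1.73249275e+00] 19.7833 [-14.79110755  -3.62154336   7.20047018] 0.11257233512680916 case [-0.10246707 -0.00033372]
lid est deg 29.945271488154273 radius 0.23173364175707603
[-0.65053537 -0.17220403  2.22990436  0.69687396  0.74065791 -1.25593046]
30 0.0 [0. 0. 0.]
33 -0.7 [ 0.    1.17 -0.44]
36 -1.3 [ 0.    2.36 -0.82]
39 -2.0 [ 0.    3.58 -1.14]
42 -2.7 [ 0.    4.8  -1.39]
45 -3.3 [ 0.01  6.04 -1.58]
hinge dir in tool [0.00099282 0.3968417  0.91786256] radial force -16.74849727420107
```

drive_tool --rows '[[[-0.3,0,0],[0,0.5,-0.3],-1],[[-0.6,0,0],[0,1,-0.5],-1],[[-0.9,0,0],[0,1.6,-0.7],-1],[[-1.2,0,0],[0,2.2,-0.9],-1],[[-1.5,0,0],[0,2.8,-1.1],-1],[[-1.9,0,0],[0,3.4,-1.25],-1],[[-2.3,0,0],[0,4.1,-1.4],-1],[[-2.6,0,0],[0,4.7,-1.5],-1],[[-2.9,0,0],[0,5.3,-1.6],-1],[[-3.3,0,0],[0,5.8,-1.7],-1],[[-3.3,0,0],[0,6,-1.7],-1],[[-3.3,0,0],[0,6,-1.7],-1]]'

```text
time_s: 20.78
position: [0.5626, -0.0754, 0.2265]
ee_rot: [2.446, -0.003, 1.731]
ft_force: [9.3, -2.6, -14.0]
opening: 0.109
```

```bash
python3 - <<'E'
from h import *
st();lid();s=bot.state()
A=Ro.from_euler('xyz',s['ee_rot']);h=np.array([np.cos(c)*.707,np.sin(c)*.707,-.707]);print('hinge dir in tool',A.inv().apply(h),'radial force',h@s['ft_force'])
d=snap('top')
z=d['z_map'];P=np.array([px(d,u,v) for v in range(110,235,2) for u in range(285,415,2) if z[v,u]>0])
q=(P[:,:2]-C)@Rc
X=np.c_[q,P[:,2]]
# lid plane: points near line of 45deg, off the gripper
m=(abs(X[:,2]-(.083+(.085-X[:,0])))<.03)&(abs(X[:,1])<.12)&(X[:,0]>-.04)&(X[:,0]<.08)
best=None;rng=np.random.default_rng(0)
for _ in range(200):
    i=rng.choice(np.flatnonzero(m),3);a=np.linalg.lstsq(np.c_[X[i,:2],np.ones(3)],X[i,2],rcond=None)[0]
    n=abs(np.c_[X[m,:2],np.ones(m.sum())]@a-X[m,2])<.003
    if best is None or n.sum()>best[0]: best=(n.sum(),a)
print(m.sum(),best,'lid deg',np.degrees(np.arctan(-best[1][0])))
save(snap('scene'),'s5',(120,100,440,340),2.5)
E
```

```text
[ 0.56258083 -0.0754028   0.22649656] [ 2.44605973 -0.00265803  1.73134151] 20.7833 [  9.34243042  -2.60210116 -14.01111874] 0.10935140998023059 case [-6.42667034e-02  2.66984065e-05]
lid est deg 44.836701465495786 radius 0.23161833436139703
hinge dir in tool [-1.43677684e-04  8.97277901e-02  9.95814693e-01] radial force 16.124865298493056
1102 (np.int64(1081), array([-0.98451123, -0.01447272,  0.17196382])) lid deg 44.552825350051954
```

View pics/s5.png

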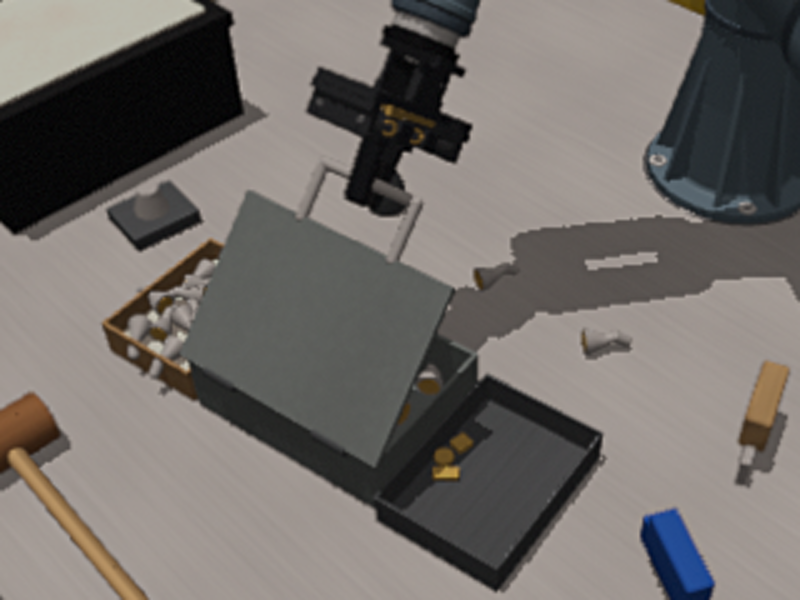

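The lid is held at about 44.6° by the image and 44.8° by the arm. The chips are in the tray at (445,473), (443,455) and (460,442), and the scraper stands on the bench at (763,405). I'll relax the last radial load and settle.

drive_tool --rows '[[[0,0,0],[0,0,0.05],-1],[[0,0,0],[0,0,0.1],-1],[[0,0,0],[0,0,0.1],-1],[[0,0,0],[0,0,0.1],-1],[[0,0,0],[0,0,0.1],-1],[[0,0,0],[0,0,0.1],-1]]'

```text
time_s: 21.38
position: [0.5632, -0.0754, 0.2268]
ee_rot: [2.445, -0.002, 1.732]
ft_force: [-0.2, 2.1, -3.8]
opening: 0.107
```

```bash
python3 - <<'E'
from h import *
st();lid();print(abs(bot.state()['qd']).max())
bot.hand_in()
E
```

```text
[ 0.56315391 -0.07543237  0.22677191] [ 2.44476744e+00 -1.74146837e-03  1.73181399e+00] 21.3833 [-0.2102431   2.05633165 -3.80293389] 0.10722216515092167 case [-6.37060161e-02 -9.54799823e-05]
lid est deg 44.977701839768976 radius 0.23142750539069568
0.001530376349567338
the job is handed in; nothing more can be done
```

I swept all three chips into the tray with the wood scraper while the lid was shut, and stood the scraper back on its original spot. Then I gripped the lid handle, raised it to 45° and handed in at 21.4 s while still holding it.

**Last checks:**
- **Lid angle:** the arm pose gave 45.0° just before hand-in. The depth image gave 44.6°, taken just before a final 1 mm easing. The arm was still, with about 4 N at the wrist.
- **Chips:** the last picture shows all three inside the tray.
- **Scraper:** it stands free on the bench, clear of the case and tray.
- **Bystanders:** the spouts and anvil in view looked unmoved. I did not measure them, and the file and stake were out of the last crop.

**One disagreement:** the handle's arc came out about 3 mm smaller than the given 235 mm. My first lifting step therefore pulled on the lid with about 33 N at the wrist. I eased it off on the way up.

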